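# Draw the bracket that matches the sample into the kitting shuttle

### The job

One of the three brackets in the lanes of the picking board has the same shape as the sample bracket on the blue mat: slide the yellow shuttle sideways until its pocket faces that bracket's lane. Then, without lifting it, draw that bracket along its lane towards you, fully home in the pocket, so that the red keeper flap drops behind it. Leave the other brackets, the samples and the things around where they are.

Things in the scene. Friction and masses are not known exactly. Their poses are not given: they have to be found in the camera images.
- board: Picking board, a fixed aluminium plate 300 x 290 x 5 mm on the bench. Origin at bench height below the middle of the three lane mouths; x runs up the lanes, away from the robot, y to the left along the shuttle's rails. Three lanes, one bracket in each; which is where changes.
- lane_left (a point): Middle of the left lane's mouth, on its floor, at board x 0, y +80 mm. The lanes are straight, run from x = 0 to 168 mm and are open above and at both ends. Black floor 10 mm above the bench; 64 mm wide between grey walls 16 mm thick, wall tops 26 mm above the bench.
- lane_middle (a point): The same for the middle lane, board y 0.
- lane_right (a point): The same for the right lane, board y -80 mm.
- shuttle (a joint): Position in m of the yellow shuttle along the board's y, on rails before the lane mouths, range -0.088 to 0.088. Its pocket faces the left, middle or right lane at +0.080, 0 or -0.080; line it up within about 6 mm (the mouth is a little flared). About 2 N of friction, no detents, stays where left. Starts between middle and left lane.
- shuttle_pocket (a point): Point of the pocket floor under the middle of a fully home bracket; axes as the board's. Pocket 68 mm wide in y between yellow walls 8 mm thick, tops 26 mm above the bench; floor 8.5 mm above the bench, 1.5 mm below the lanes'. In this frame the end stop is at x = -40 mm, the mouth, open to the lanes, at x = +74 mm.
- shuttle_post (a point): Centre of the black upright post, 14 mm in diameter, on the shuttle's right-hand (-y) wall, to push, pull or hold the shuttle by. Site 48 mm above the bench; bare post from 31 to 66 mm above it. In the pocket point's frame the post is at x = +14, y = -40 mm.
- keeper (a joint): Angle in rad of the red gravity flap on the shuttle: 0 hanging, to 1.45 as its lower edge swings inwards (to the end stop); it cannot swing outwards. 15 g, no spring. A bracket drawn in lifts it to about 1 rad by itself; it drops when the bracket's rear edge is 17 mm past the hanging flap's plane and bars the way back.
- keeper_edge (a point): Middle of the flap's lower edge, 2 mm above the pocket floor when hanging. Flap 16 mm wide, 3 thick, 20 long, on a pin 30.5 mm above the bench at the left (+y) wall, whose bearing is 36 mm high: in the pocket point's frame it hangs at x = +62, y = +18 to +34 mm. The mouth to the right of it is open above, for a finger.
- sample_spot (a point): Middle of the top of the blue mat, 120 x 120 x 3 mm, fixed on the bench to the left of the board. One sample lies on it, turned any way.
- bracket_L_centre (a point): Centre (half-way up) of a loose flat aluminium bracket, shape L: the cross bar and one long leg (20 mm wide) along the bracket's -y edge. 80 x 56 x 12 mm, 0.08 to 0.17 kg; x along the length, cross bar 22 x 56 mm at the +x end, rear edge 40 mm from the point (draw it by the middle of that edge). Lies in a lane, cross bar away from the robot, centre 70 to 90 mm up from the mouth.
- sample_L_centre (a point): Centre of the sample that has the shape, size and colour of bracket L. Only the sample on the blue mat counts; the other two lie on the grey mat to the right of the board and are done with. Not to be moved.
- bracket_I_centre (a point): Centre (half-way up) of a loose flat aluminium bracket, shape I: the cross bar, a second one (18 x 56 mm) at the -x end and a web (20 mm wide) in the middle between them. 80 x 56 x 12 mm, 0.08 to 0.17 kg; x along the length, cross bar 22 x 56 mm at the +x end, rear edge 40 mm from the point (draw it by the middle of that edge). Lies in a lane, cross bar away from the robot, centre 70 to 90 mm up from the mouth.
- sample_I_centre (a point): Centre of the sample that has the shape, size and colour of bracket I. Only the sample on the blue mat counts; the other two lie on the grey mat to the right of the board and are done with. Not to be moved.
- bracket_U_centre (a point): Centre (half-way up) of a loose flat aluminium bracket, shape U: the cross bar and two long legs (18 mm wide), one along either long edge. 80 x 56 x 12 mm, 0.08 to 0.17 kg; x along the length, cross bar 22 x 56 mm at the +x end, rear edge 40 mm from the point (draw it by the middle of that edge). Lies in a lane, cross bar away from the robot, centre 70 to 90 mm up from the mouth.
- sample_U_centre (a point): Centre of the sample that has the shape, size and colour of bracket U. Only the sample on the blue mat counts; the other two lie on the grey mat to the right of the board and are done with. Not to be moved.
- spool_centre (a point): Centre of a spool of solder, 86 x 59 x 46 mm, a loose bystander behind the board on the right.
- jar_centre (a point): Centre of a white flux jar, 46 mm in diameter, 36 mm high, a loose bystander at the front right of the board.
- driver_centre (a point): Middle of a screwdriver with a yellow handle, 185 mm long, 26 mm thick, a loose bystander at the front left.

How it is judged:
By the outcome, as a careful person would: the job done as asked, in the order asked, and still so for the second after the job is handed in, with the robot touching nothing.
It also fails if it takes over 51 s, if anything falls off the work surface, if the arm or the gripper's body presses on something with over 40 N, if the wrist force passes 120 N, or if a joint passes its speed limit or range.

### The arm

A 7-joint arm with a two-finger parallel gripper is mounted at the origin on a cart in front of the work surface, level with it; the furniture and walls round the work are solid. World frame = base frame: x ahead of the robot, y to its left, z up, the work surface at z = 0. Lengths are in mm, angles in rad, forces in N, time in s.
With the tool pointing down it reaches from about 425 to 950 mm from the base axis. Payload 4.7 kg.
Tool frame: the origin (TCP) lies at the very end of the fingers, on their centre line; the grasp point (between the pads) lies 19 mm behind it; z points along the fingers, y is the direction in which the jaws open and shut (so a half turn about z gives the same grasp; the last joint's range is limited). The gripper opens to 85 mm and grips with 20 to 120 N. Pads are 22 mm wide; open, the fingers measure 114 mm over their backs; the gripper's body (76 mm by 85 mm) begins 54 mm behind the grasp point. The pads swing forward as they close: fully open they stand 13 mm farther back than shut.
Start: joints at [-1.371, 0.469, -0.049, 1.532, 0.024, 1.141, -0.082], TCP at [153.053, 657.437, 231.335] pointing down, gripper open.
Joint ranges: [-2.59, 2.59], [-0.33, 1.99], [-1.39, 1.29], [0.1, 2.45], [-1.04, 4.18], [0.21, 1.99], [-2.66, 2.66]. Speed limits (rad/s): [2.57, 2.57, 3.14, 3.14, 3.14, 3.14, 3.14].

### API

Orientations are given as a rotation vector (axis times angle).
In Python, from bench import bot gives the robot as it stands.
- The arm moves only by the tool drive_tool, never from a script. Its argument "series" is one flat list of numbers, 7 for each row, row after row: the turn, a rotation vector about the tool's x, y, z normalised to -1 to 1, where 1 is pi rad, then the shift along the tool's x, y, z normalised to -1 to 1, where 1 is 200 mm, then the gripper command: -1 is shut, 1 is fully open, values between are in proportion. A call has 1 to 8 rows; each row is the pose to reach, as a shift and turn from the pose measured when the call began, along the tool's axes at that moment, turning the shorter way round; what a row does not reach only later rows make up. A row lasts 1/12 s, in which the tool goes at most 41.7 mm and 7.16 degrees, less where a joint would pass 70% of its speed; a pose out of reach is approached as far as the arm can. A call with a number of a shift or a turn outside -1 to 1 is refused whole. A call with a gripper value outside its range is refused whole. The fingers move at their own pace and stop on an object; "newtons" is the grip in N (left out, the last holds). Time passes only in rows, so rows that repeat a pose let the fingers close. It gives the time, the measured TCP pose, the force and the opening at its end, in the units of the state.
- bot.state(): the state, without advancing time (a new reading comes with each control period).
- bot.grab_frame(name): name is "side" or "top"; returns a dict with "pixels" (400x640x3 uint8, red, green, blue), "K" (3x3 intrinsics, pixels), "extrinsics" (4x4, takes a point from camera to world coordinates). Camera axes: x right, y up, looking along -z (the intrinsics and any distortion apply to the point x, -y, -z); pixel columns grow to the right and rows downward; lengths in mm; the calibration is good to about 2 mm. A picture is of the moment at which its call begins. There is no depth.
- bot.sign_off(): hands the job in, once; it reports no verdict.
The state is a dict: "time": time; "joint_positions": joint angles; "joint_velocities": joint speeds; "joint_efforts": joint torques, N m; "position": TCP position; "tcp_rot": TCP orientation; "wrist_force": force on the tool from outside, world axes, zero at the start; "wrist_torque": the same for the moment, N m; "width": opening from 0.0 (shut) to 1.0 (fully open).
Only numpy, scipy, OpenCV 4.12 (cv2) and the standard library are available. Lean on these libraries where they do the work, as an engineer would, in place of code of your own. Each camera call takes 0.05 s, during which the arm holds its last target. There are 200 camera calls.

## Working session

There is one attempt and no reset: what is moved stays moved. The work goes in short steps, Python scripts to look and compute and a tool call to move; the robot and the scene stay as the last step left them, time stands still between calls to the robot, and variables do not carry over. Pictures are saved under pics/ and viewed, about 8 in all and at most 12, crops included, and the job is handed in when it is done.

Besides the shell and the picture viewer there is one more tool, called after ">>>" as a command line: name --argument value ..., lists and objects as JSON in quotes. drive_tool: Moves the arm, as the interface text tells. Its arguments: {"type":"object","properties":{"series":{"type":"array","items":{"type":"number","minimum":-1,"maximum":1}},"newtons":{"type":"number"}},"required":["series"]}

```bash
mkdir -p pics; ls
python3 - <<'E'
from bench import bot
import cv2,numpy as np
np.set_printoptions(precision=4,suppress=True)
for n in("top","side"):
    f=bot.grab_frame(n); cv2.imwrite(f"pics/{n}0.png",f["pixels"][:,:,::-1]); print(n,f["K"],f["extrinsics"],[k for k in f])
print(bot.state())
E
```

```text
pics
top [[422.5382   0.     320.3588]
 [  0.     422.5382 201.3072]
 [  0.       0.       1.    ]] [[   0.0069    0.9957   -0.0922  438.8291]
 [  -1.        0.0068   -0.0016    3.2285]
 [  -0.001     0.0922    0.9957 1133.32  ]
 [   0.        0.        0.        1.    ]] ['pixels', 'K', 'extrinsics']
side [[417.8119   0.     314.534 ]
 [  0.     417.8119 196.5279]
 [  0.       0.       1.    ]] [[    1.        -0.0008     0.0046   548.0875]
 [    0.0043     0.5373    -0.8434 -1023.5827]
 [   -0.0018     0.8434     0.5373   707.3849]
 [    0.         0.         0.         1.    ]] ['pixels', 'K', 'extrinsics']
{'time': 0.1, 'joint_positions': array([-1.3709,  0.4693, -0.0486,  1.5336,  0.0241,  1.141 , -0.0823]), 'joint_velocities': array([ 0.0008, -0.0013,  0.0003, -0.0041,  0.0008, -0.0008,  0.0004]), 'joint_efforts': array([  0.0015, -51.1515,  -0.0465, -23.8391,   0.0109,   0.0044,
         0.    ]), 'position': array([152.9676, 656.8806, 230.363 ]), 'tcp_rot': array([-0.3586, -3.1209,  0.0028]), 'wrist_force': array([0.3834, 0.2167, 0.179 ]), 'wrist_torque': array([ 0.0343, -0.0415,  0.0424]), 'width': 1.0013987273580498}
```

View pics/top0.png

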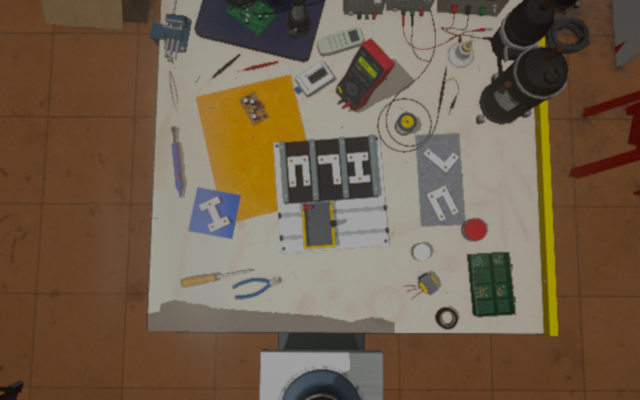

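View pics/side0.png

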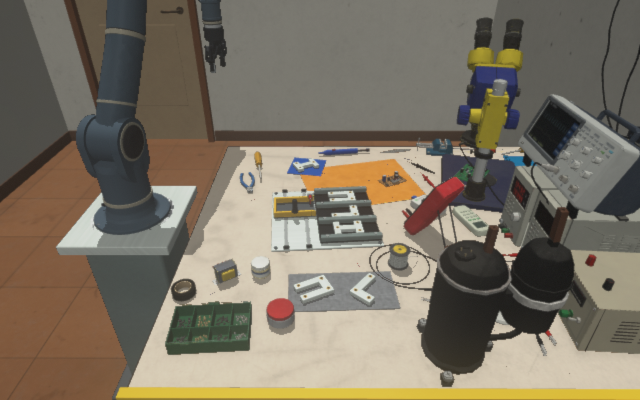

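The top view shows an I on the blue mat (213,212). Left to right, the lanes look like U (298,170), L (328,168) and I (357,167), and the shuttle sits around (320,224). I'll enlarge the picture and measure.

```bash
cat > h.py <<'E'
import numpy as np,cv2
from bench import bot
from scipy.spatial.transform import Rotation as R
np.set_printoptions(precision=2,suppress=True)
def ray(f,uv,z):
    K,E=f["K"],f["extrinsics"]; d=np.linalg.inv(K)@[uv[0],uv[1],1]; d=E[:3,:3]@(d*[1,-1,-1]); o=E[:3,3]
    return o+d*(z-o[2])/d[2]
def proj(f,p):
    E=f["extrinsics"]; c=E[:3,:3].T@(np.asarray(p,float)-E[:3,3]); c=c*[1,-1,-1]; q=f["K"]@c; return q[:2]/q[2]
E
python3 - <<'E'
from h import *
f=bot.grab_frame("top"); im=f["pixels"]
c=im[125:260,180:400,::-1]
cv2.imwrite("pics/c1.png",cv2.resize(c,None,fx=3.6,fy=3.6,interpolation=cv2.INTER_CUBIC))
h=cv2.cvtColor(im,cv2.COLOR_RGB2HSV)
# black lane floors
dark=(im.max(2)<60).astype(np.uint8); dark[:130]=0;dark[205:]=0;dark[:,:270]=0;dark[:,390:]=0
yel=cv2.inRange(h,(20,120,100),(35,255,255)); yel[:195]=0;yel[255:]=0;yel[:,:290]=0;yel[:,:][:,350:]=0
red=cv2.inRange(h,(0,150,80),(8,255,255)); red[:195]=0;red[255:]=0;red[:,:290]=0;red[:,350:]=0
for n,m,z in(("dark",dark,10),("yel",yel,26),("red",red,28)):
    p=cv2.findNonZero(m)
    if p is None: print(n,None);continue
    r=cv2.minAreaRect(p);print(n,len(p),r,[ray(f,q,z)[:2] for q in cv2.boxPoints(r)])
E
```

```text
dark 2499 ((328.39410400390625, 169.62353515625), (59.59318542480469, 83.52249145507812), 85.60128784179688) [array([700.21, 103.22]), array([ 719.36, -122.04]), array([ 557.67, -133.7 ]), array([538.96,  88.64])]
yel 298 ((317.8756408691406, 224.75888061523438), (45.384368896484375, 31.562442779541016), 85.91438293457031) [array([535.85,  57.2 ]), array([542.36, -25.59]), array([423.93, -34.54]), array([417.54,  47.44])]
red 18 ((306.5, 206.5), (5.0, 3.0), 0.0) [array([523.23,  47.83]), array([531.13,  47.91]), array([531.22,  34.78]), array([523.32,  34.71])]
```

View pics/c1.png

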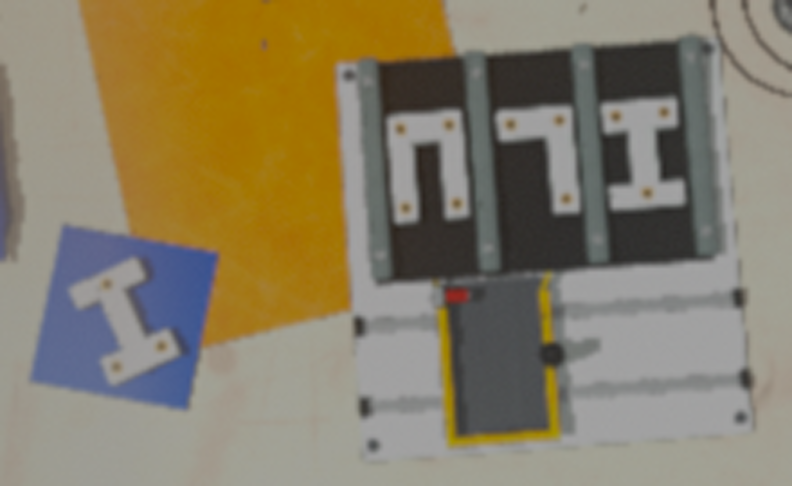

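The blue mat's sample is an I and the right lane's bracket (crop 643,154) is an I, so the right lane is the target. The lane wall ends are at crop x 368..707, y 40..280, and the post top is at about (552,353). Next I'll fit the board frame from the wall ends and cross-check it.

Run:
```python
from h import *
f=bot.grab_frame("top"); s=bot.grab_frame("side")
cr=lambda p:np.array(p)/3.6+[180,125]-0.36
near=[(381,281),(491,271),(598,263),(707,255)]; far=[(368,60),(475,53),(581,46),(690,38)]
B=np.array([[0,y] for y in(120,40,-40,-120)]+[[168,y] for y in(120,40,-40,-120)],float)
W=np.array([ray(f,cr(p),26)[:2] for p in near+far])
bm,wm=B.mean(0),W.mean(0); H=(B-bm).T@(W-wm); U,_,Vt=np.linalg.svd(H); Q=Vt.T@U.T
o=wm-Q@bm; th=np.arctan2(Q[1,0],Q[0,0]); print("board",o,th,"res",W-(B@Q.T+o))
tob=lambda p:Q.T@(p[:2]-o)
print("post top66",tob(ray(f,cr((552,353)),66)), "world",ray(f,cr((552,353)),66))
for n,p in(("Ic rear",[(602,104),(676,97)]),("I front",[(609,209),(685,204)])): print(n,[tob(ray(f,cr(q),22)) for q in p])
for n,p in(("L ",[(497,112),(572,104),(580,213)]),("U",[(388,117),(461,110),(468,216)])): print(n,[tob(ray(f,cr(q),22)) for q in p])
# yellow walls at z 26
h=cv2.cvtColor(f["pixels"],cv2.COLOR_RGB2HSV)
print("shuttle outer corners",[tob(ray(f,cr(q),26)) for q in((448,446),(560,438))])
x=s["pixels"][165:255,255:395,::-1]; v=cv2.resize(x,None,fx=5.6,fy=5.6,interpolation=cv2.INTER_CUBIC)
for b in B:
    u=(proj(s,[*(Q@b+o),26])-[255,165]+.5)*5.6; cv2.circle(v,tuple(int(a) for a in u),4,(0,0,255),1)
cv2.imwrite("pics/s1.png",v)
np.savez("board.npz",o=o,Q=Q)
```

```text
board [545.28 -22.91] 0.07892453448414909 res [[ 1.23  0.09]
 [ 2.81 -0.5 ]
 [ 2.92  1.02]
 [ 3.04  1.01]
 [-1.94 -1.13]
 [-2.44 -0.61]
 [-2.94  0.6 ]
 [-2.66 -0.48]]
post top66 [-61.81   0.54] world [483.62 -27.25  66.  ]
Ic rear [array([121.29, -51.62]), array([ 122.59, -106.77])]
I front [array([ 42.65, -50.66]), array([  42.32, -106.8 ])]
L  [array([120.91,  26.46]), array([122.9 , -29.43]), array([ 41.23, -29.13])]
U [array([122.98, 107.28]), array([124.33,  52.97]), array([44.95, 53.3 ])]
shuttle outer corners [array([-121.89,   79.35]), array([-121.98,   -1.92])]
```

View pics/s1.png

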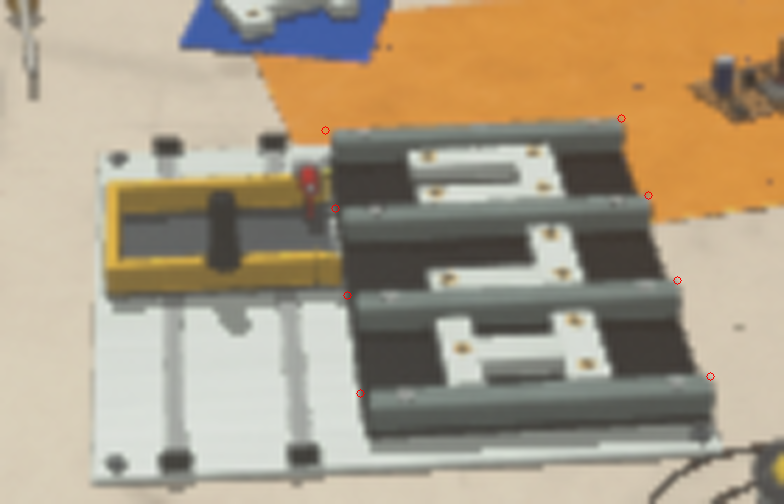

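The side view agrees on the I in the right lane. The projected wall ends lie within about 3 mm, and the circles sit a little left and up of the true ends. The shuttle is at about y = +40, so it has to go about -120 mm. Next I'll add a helper that turns a target into tool-frame numbers.

```bash
cat >> h.py <<'E'
b=np.load("board.npz"); O,Q=b["o"],b["Q"]; TH=np.arctan2(Q[1,0],Q[0,0])
def b2w(x,y,z): return np.array([*(Q@[x,y]+O),z])
def w2b(p): return Q.T@(np.asarray(p)[:2]-O)
def need(p,yaw=None):
    "yaw: world angle of tool y from world y (deg)"
    s=bot.state(); M=R.from_rotvec(s["tcp_rot"]).as_matrix(); t=[0,0,0]
    if yaw is not None:
        a=np.deg2rad(yaw); y=np.array([-np.sin(a),np.cos(a),0]); 
        if y@M[:,1]<0: y=-y
        z=np.array([0,0,-1]); G=np.c_[np.cross(y,z),y,z]; t=R.from_matrix(M.T@G).as_rotvec()/np.pi
    print("t",round(s["time"],2),"pos",s["position"],"board",w2b(s["position"]),"w",round(s["width"],3),"F",s["wrist_force"])
    for q in np.atleast_2d(p): print("turn",np.round(t,4),"shift",np.round(M.T@(q-s["position"])/200,4))
E
python3 -c "
from h import *
need([[340,500,230],[484,-27,140]],np.degrees(TH))"
```

```text
t 0.25 pos [152.98 657.19 230.85] board [-337.45  708.92] w 0.998 F [ 0.18 -0.35 -0.17]
turn [-0.  -0.  -0.1] shift [-1.09 -0.55  0.  ]
turn [-0.  -0.  -0.1] shift [-2.39 -2.96  0.46]
```

>>> drive_tool --series '[0,0,-0.03,-0.2,-0.12,0,0.4,0,0,-0.06,-0.4,-0.24,0,0.4,0,0,-0.098,-0.6,-0.4,0,0.4,0,0,-0.098,-0.8,-0.6,0,0.4,0,0,-0.098,-0.95,-0.8,0,0.4,0,0,-0.098,-0.95,-1,0,0.4,0,0,-0.098,-0.95,-1,0,0.4]'

```text
time: 0.83
position: [294.2, 416.1, 230.7]
tcp_rot: [0.119, -3.139, 0.003]
wrist_force: [-0.1, -0.8, 0.7]
width: 0.698
```

```bash
sed -i 's/precision=2/precision=4/' h.py; python3 -c "
from h import *
need([[484,-27,140]],np.degrees(TH))"
```

```text
t 0.83 pos [294.1609 416.1041 230.7266] board [-215.7228  457.4504] w 0.698 F [-0.0512 -0.7692  0.6537]
turn [-0.0006 -0.0001 -0.0009] shift [-0.7784 -2.2803  0.4578]
```

>>> drive_tool --series '[0,0,0,-0.2,-0.15,0,0.4,0,0,0,-0.4,-0.3,0,0.4,0,0,0,-0.6,-0.45,0,0.4,0,0,0,-0.78,-0.6,0,0.4,0,0,0,-0.78,-0.8,0,0.4,0,0,0,-0.78,-1,0,0.4,0,0,0,-0.78,-1,0,0.4]'

```text
time: 1.42
position: [466.8, 222.7, 230.9]
tcp_rot: [0.108, -3.14, 0.007]
wrist_force: [0.7, -1.1, -0.7]
width: 0.698
```

>>> drive_tool --series '[0,0,0,0,-0.2,0.08,0.4,0,0,0,0,-0.4,0.15,0.4,0,0,0,0,-0.6,0.22,0.4,0,0,0,0,-0.8,0.3,0.4,0,0,0,0,-1,0.38,0.4,0,0,0,0,-1,0.45,0.4,0,0,0,0,-1,0.45,0.4]'

```text
time: 2.0
position: [478.3, 18.4, 139.3]
tcp_rot: [0.097, -3.134, 0.01]
wrist_force: [-0.9, 0.3, -0.7]
width: 0.701
```

```bash
python3 -c "
from h import *
need([[484,-27,140],[484,-27,42]],np.degrees(TH))"
```

```text
t 2.0 pos [478.3311  18.4219 139.2731] board [-63.4803  46.4857] w 0.701 F [-0.8775  0.2786 -0.6727]
turn [-0.002  -0.0019 -0.0055] shift [-0.0143 -0.2284 -0.0022]
turn [-0.002  -0.0019 -0.0055] shift [-0.0171 -0.2253  0.4877]
```

>>> drive_tool --series '[-0.002,-0.002,-0.0055,-0.015,-0.12,0.05,0.2,-0.002,-0.002,-0.0055,-0.015,-0.227,0.15,0.2,-0.002,-0.002,-0.0055,-0.015,-0.227,0.25,0.2,-0.002,-0.002,-0.0055,-0.015,-0.227,0.25,0.2,-0.002,-0.002,-0.0055,-0.015,-0.227,0.25,0.2]'

```text
time: 2.42
position: [483.7, -25.7, 89.5]
tcp_rot: [0.127, -3.138, -0.001]
wrist_force: [0.6, 1.0, -0.0]
width: 0.599
```

```bash
python3 -c "
from h import *
need([[484,-27,42]],np.degrees(TH))
s=bot.grab_frame('side')
v=s['pixels'][135:235,235:365,::-1].copy()
v=cv2.resize(v,None,fx=5,fy=5,interpolation=cv2.INTER_CUBIC)
p=bot.state()['position']
for z in (p[2],66,31):
  u=(proj(s,[p[0],p[1],z])-[235,135]+.5)*5; cv2.circle(v,tuple(int(a) for a in u),4,(0,0,255),1); print(u)
cv2.imwrite('pics/s2.png',v)"
```

```text
t 2.42 pos [483.7169 -25.6969  89.5255] board [-61.5897   2.0796] w 0.599 F [ 0.5535  1.0392 -0.0316]
turn [ 0.0002 -0.0003  0.0006] shift [-0.0011 -0.0068  0.2376]
[296.7235 281.9118]
[297.9398 318.3177]
[299.6446 369.346 ]
```

View pics/s2.png

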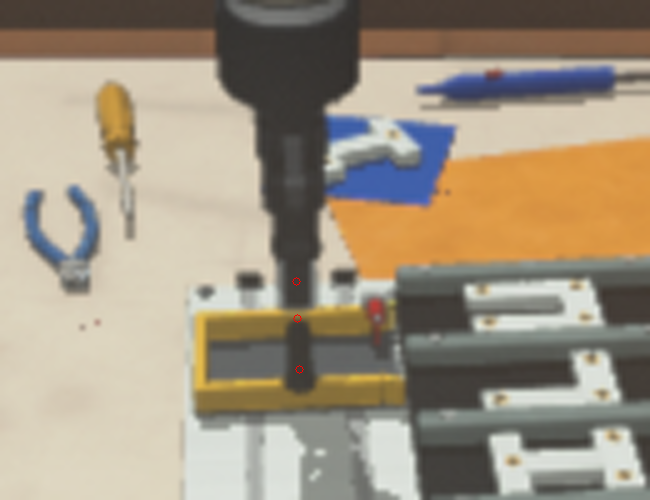

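The gripper is over the post. The post is seen at crop (299,320–388) and the projected line is at 298–300. Now lower and grip.

>>> drive_tool --series '[0,0,0,0,-0.005,0.12,0.2,0,0,0,0,-0.005,0.235,0.2,0,0,0,0,-0.005,0.235,-0.2,0,0,0,0,-0.005,0.235,-1,0,0,0,0,-0.005,0.235,-1,0,0,0,0,-0.005,0.235,-1,0,0,0,0,-0.005,0.235,-1,0,0,0,0,-0.005,0.235,-1]' --newtons 40

```text
time: 3.13
position: [485.8, -26.2, 44.9]
tcp_rot: [-0.128, 3.135, 0.002]
wrist_force: [-0.8, 0.4, 6.3]
width: 0.147
```

```bash
python3 -c "
from h import *
s=bot.state();print(s['position'])
need([b2w(-61.8,-120,s['position'][2])],np.degrees(TH))"
```

```text
[485.7866 -26.2123  44.8836]
t 3.13 pos [485.7866 -26.2123  44.8836] board [-59.5671   1.4026] w 0.147 F [-0.8343  0.4422  6.261 ]
turn [0.0003 0.0012 0.0008] shift [ 0.0127 -0.607  -0.0006]
```

>>> drive_tool --series '[0,0,0,0,-0.07,0,-1,0,0,0,0,-0.15,0,-1,0,0,0,0,-0.25,0,-1,0,0,0,0,-0.35,0,-1,0,0,0,0,-0.45,0,-1,0,0,0,0,-0.54,0,-1,0,0,0,0,-0.605,0,-1,0,0,0,0,-0.605,0,-1]'

```text
time: 3.8
position: [495.6, -149.8, 45.0]
tcp_rot: [-0.122, 3.135, -0.001]
wrist_force: [-0.3, -2.0, -1.6]
width: 0.143
```

```bash
cat > look.py <<'E'
from h import *
import sys
need([bot.state()['position']],np.degrees(TH))
f=bot.grab_frame('top')
v=f['pixels'][130:260,270:400,::-1].copy()
v=cv2.resize(v,None,fx=4.6,fy=4.6,interpolation=cv2.INTER_CUBIC)
cv2.imwrite(sys.argv[1],v)
h=cv2.cvtColor(f['pixels'],cv2.COLOR_RGB2HSV)
m=cv2.inRange(h,(20,120,90),(35,255,255)); m[:195]=0;m[258:]=0;m[:,:280]=0;m[:,395:]=0
p=cv2.findNonZero(m)
if p is not None:
  q=np.array([w2b(ray(f,a,26)) for a in p[:,0]]); print("yellow board min/max",q.min(0),q.max(0))
E
python3 look.py pics/t2.png
```

```text
t 3.8 pos [ 495.6426 -149.7588   44.9799] board [ -59.4825 -122.5364] w 0.143 F [-0.2911 -2.0164 -1.5833]
turn [-0.0003  0.0015 -0.0003] shift [0. 0. 0.]
yellow board min/max [-121.2253 -123.8509] [ -3.7426 -39.9703]
```

>>> drive_tool --series '[0,0,0,0,0.012,0,-1,0,0,0,0,0.012,0,-1,0,0,0,0,0.012,0,-1,0,0,0,0,0.012,0,0,0,0,0,0,0.012,0,0,0,0,0,0,0.012,0,0.1,0,0,0,0,0.012,-0.12,0.1,0,0,0,0,0.012,-0.3,0.1]'

```text
time: 4.52
position: [492.8, -145.1, 103.2]
tcp_rot: [0.125, -3.136, -0.002]
wrist_force: [0.4, -0.1, -0.3]
width: 0.549
```

```bash
python3 -c "
from h import *
need([b2w(145,-81,105),b2w(145,-81,14)],np.degrees(TH)+90)"
```

```text
t 4.52 pos [ 492.8279 -145.1058  103.1558] board [ -61.9216 -117.676 ] w 0.549 F [ 0.3568 -0.1254 -0.2672]
turn [ 0.001  -0.0003 -0.4997] shift [-1.0347  0.1826 -0.0118]
turn [ 0.001  -0.0003 -0.4997] shift [-1.036   0.1819  0.4432]
```

>>> drive_tool --series '[0,0,-0.035,-0.12,0.02,-0.03,-1,0,0,-0.07,-0.25,0.05,-0.05,-1,0,0,-0.105,-0.4,0.08,-0.05,-1,0,0,-0.14,-0.55,0.1,-0.05,-1,0,0,-0.175,-0.7,0.13,-0.05,-1,0,0,-0.21,-0.85,0.16,-0.05,-1,0,0,-0.245,-1,0.18,-0.05,-1,0,0,-0.28,-1,0.18,-0.05,-1]'

```text
time: 5.18
position: [694.9, -89.4, 112.7]
tcp_rot: [-1.462, 2.776, 0.003]
wrist_force: [-0.4, 0.3, 1.1]
width: 0.004
```

>>> drive_tool --series '[0,0,-0.035,0,0,0,-1,0,0,-0.07,0,0,0,-1,0,0,-0.105,0,0,0,-1,0,0,-0.14,0,0,0,-1,0,0,-0.175,0,0,0,-1,0,0,-0.21,0,0,0,-1,0,0,-0.22,0,0,0,-1,0,0,-0.22,0,0,0,-1]'

```text
time: 5.85
position: [694.8, -89.0, 110.1]
tcp_rot: [-2.31, 2.113, 0.015]
wrist_force: [0.6, 0.4, -1.1]
width: -0.001
```

```bash
python3 -c "
from h import *
need([b2w(145,-81,60),b2w(145,-81,14)],np.degrees(TH)+90)
print(bot.state()['joint_positions'])
f=bot.grab_frame('top')
v=f['pixels'][130:260,270:400,::-1].copy()
v1=cv2.resize(v,None,fx=4,fy=4,interpolation=cv2.INTER_CUBIC)
cv2.imwrite('pics/t3.png',v1)
"; python3 look.py pics/t3b.png
```

```text
t 5.85 pos [694.8243 -89.0058 110.1493] board [143.8691 -77.6765] w -0.001 F [ 0.5889  0.3631 -1.1357]
turn [-0.0006  0.0046  0.0032] shift [ 0.0203 -0.005   0.2505]
turn [-0.0006  0.0046  0.0032] shift [ 0.0237 -0.0045  0.4805]
[ 0.7466  0.9603 -1.2024  1.5331  0.9059  1.2856  2.659 ]
t 5.9 pos [694.3034 -89.3855 110.1094] board [143.3199 -78.014 ] w -0.0 F [ 0.6645  0.3586 -1.2769]
turn [-0.0028  0.0027 -0.4976] shift [0. 0. 0.]
yellow board min/max [-121.2649 -119.2216] [ -2.948  -36.3312]
```

View pics/t3b.png

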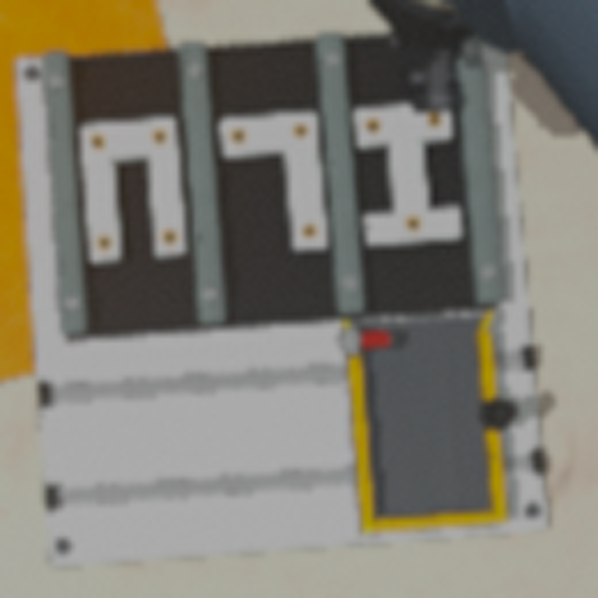

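The shuttle faces the right lane within about 2 mm, with the pocket at about y = -78. Joint 7 is almost at its limit after that quarter turn, so I'll turn back and draw with the jaws along board y instead, offset a little to the right.

>>> drive_tool --series '[0,0,0.035,0,0,0,-1,0,0,0.07,0,0,0,-1,0,0,0.105,0,0,0,-1,0,0,0.14,0,0,0,-1,0,0,0.175,0,0,0,-1,0,0,0.21,0,0,0,-1,0,0,0.245,0,0,0,-1,0,0,0.28,0,0,0,-1]'

```text
time: 6.62
position: [694.5, -90.3, 112.7]
tcp_rot: [-1.18, 2.91, 0.0]
wrist_force: [-0.3, 0.2, 0.1]
width: 0.002
```

>>> drive_tool --series '[0,0,0.035,0,0,0,-1,0,0,0.07,0,0,0,-1,0,0,0.105,0,0,0,-1,0,0,0.14,0,0,0,-1,0,0,0.175,0,0,0,-1,0,0,0.21,0,0,0,-1,0,0,0.22,0,0,0,-1,0,0,0.22,0,0,0,-1]'

```text
time: 7.28
position: [694.9, -90.8, 115.2]
tcp_rot: [-0.121, 3.135, -0.008]
wrist_force: [-0.8, 0.7, -0.3]
width: -0.001
```

```bash
python3 -c "
from h import *
print(bot.state()['joint_positions'])
need([b2w(145,-83,60),b2w(145,-83,14)],np.degrees(TH))"
```

```text
[ 0.6091  0.7843 -0.8808  1.5422  0.6545  1.1248  1.2311]
t 7.28 pos [694.8625 -90.7961 115.2451] board [143.766  -79.4642] w -0.001 F [-0.764   0.7427 -0.2546]
turn [-0.0017  0.0014 -0.0006] shift [-0.005  -0.0162  0.2763]
turn [-0.0017  0.0014 -0.0006] shift [-0.004  -0.015   0.5063]
```

>>> drive_tool --series '[-0.0017,0.0014,0,-0.004,-0.017,0.15,-1,-0.0017,0.0014,0,-0.004,-0.017,0.3,-1,-0.0017,0.0014,0,-0.004,-0.017,0.4,-1,-0.0017,0.0014,0,-0.004,-0.017,0.45,-1,-0.0017,0.0014,0,-0.004,-0.017,0.48,-1,-0.0017,0.0014,0,-0.004,-0.017,0.5,-1,-0.0017,0.0014,0,-0.004,-0.017,0.5,-1]'

```text
time: 7.87
position: [696.9, -94.6, 16.0]
tcp_rot: [-0.121, 3.138, -0.001]
wrist_force: [0.5, 0.3, 0.7]
width: 0.002
```

```bash
python3 -c "
from h import *
need([b2w(125,-83,14),b2w(-23,-83,14)],np.degrees(TH))"
```

```text
t 7.87 pos [696.8842 -94.5853  16.0457] board [145.4827 -83.401 ] w 0.002 F [0.5388 0.3372 0.6716]
turn [-0.0003  0.0003 -0.0006] shift [0.1024 0.0018 0.0101]
turn [-0.0003  0.0003 -0.0006] shift [0.8424 0.0005 0.0093]
```

>>> drive_tool --series '[0,0,0,0.05,0,0.011,-1,0,0,0,0.1,0,0.011,-1,0,0,0,0.15,0,0.011,-1,0,0,0,0.2,0,0.011,-1,0,0,0,0.25,0,0.011,-1,0,0,0,0.3,0,0.011,-1,0,0,0,0.35,0,0.011,-1,0,0,0,0.4,0,0.011,-1]'

```text
time: 8.53
position: [617.7, -100.7, 15.1]
tcp_rot: [-0.121, 3.135, -0.002]
wrist_force: [1.2, 0.4, 1.1]
width: -0.002
```

```bash
python3 -c "
from h import *
need([b2w(20,-83,14),b2w(-23,-83,14)],np.degrees(TH))"; python3 look.py pics/t4.png; python3 -c "
from h import *
s=bot.grab_frame('side');v=s['pixels'][165:265,265:395,::-1]
cv2.imwrite('pics/s4.png',cv2.resize(v,None,fx=5,fy=5,interpolation=cv2.INTER_CUBIC))"
```

```text
t 8.53 pos [ 617.6849 -100.6893   15.0623] board [ 66.0486 -83.2418] w -0.002 F [1.2142 0.4053 1.0958]
turn [-0.0004  0.0013 -0.0006] shift [0.2303 0.0008 0.0044]
turn [-0.0004  0.0013 -0.0006] shift [0.4453 0.0004 0.0035]
t 8.53 pos [ 617.6849 -100.6893   15.0623] board [ 66.0486 -83.2418] w -0.002 F [1.2142 0.4053 1.0958]
turn [-0.0004  0.0013 -0.0006] shift [0. 0. 0.]
yellow board min/max [-121.3732 -119.1331] [ -2.948  -36.3312]
```

View pics/s4.png

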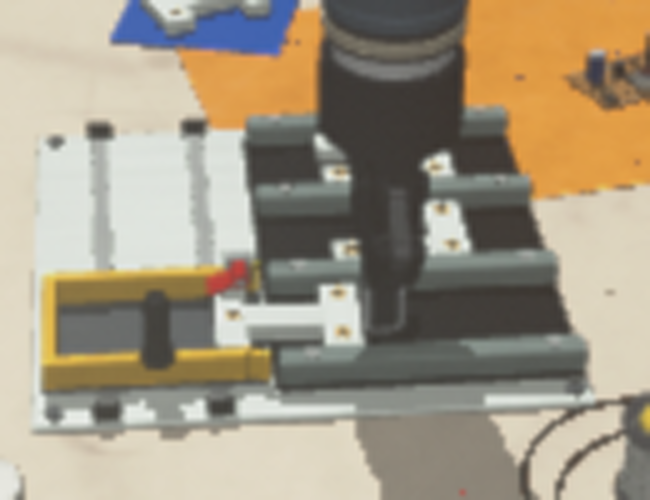

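The side view shows the bracket's front end in the pocket (crop 230,315) with the flap lifted (228,280), and the shuttle hasn't moved. I'll continue.

>>> drive_tool --series '[0,0,0,0.06,0,0.004,-1,0,0,0,0.12,0,0.004,-1,0,0,0,0.18,0,0.004,-1,0,0,0,0.24,0,0.004,-1,0,0,0,0.3,0,0.004,-1,0,0,0,0.35,0,0.004,-1,0,0,0,0.4,0,0.004,-1,0,0,0,0.42,0,0.004,-1]'

```text
time: 9.3
position: [530.3, -107.9, 13.2]
tcp_rot: [0.121, -3.138, 0.003]
wrist_force: [0.6, -0.0, -0.3]
width: 0.004
```

>>> drive_tool --series '[0,0,0,0.01,0,0,-1,0,0,0,0.02,0,0,-1,0,0,0,0.03,0,0,-1]'

```text
time: 9.55
position: [528.7, -106.7, 14.6]
tcp_rot: [-0.122, 3.131, 0.001]
wrist_force: [9.2, 2.9, -0.7]
width: 0.002
```

```bash
python3 look.py pics/t5.png; python3 -c "
from h import *
s=bot.grab_frame('side');v=s['pixels'][165:265,265:395,::-1]
cv2.imwrite('pics/s5.png',cv2.resize(v,None,fx=5,fy=5,interpolation=cv2.INTER_CUBIC))"
```

```text
t 9.55 pos [ 528.7284 -106.7388   14.6309] board [-23.1078 -82.2588] w 0.002 F [ 9.2442  2.92   -0.6673]
turn [ 0.0002  0.0025 -0.0003] shift [0. 0. 0.]
yellow board min/max [-121.4128 -119.5301] [ -2.948  -36.5662]
```

View pics/s5.png

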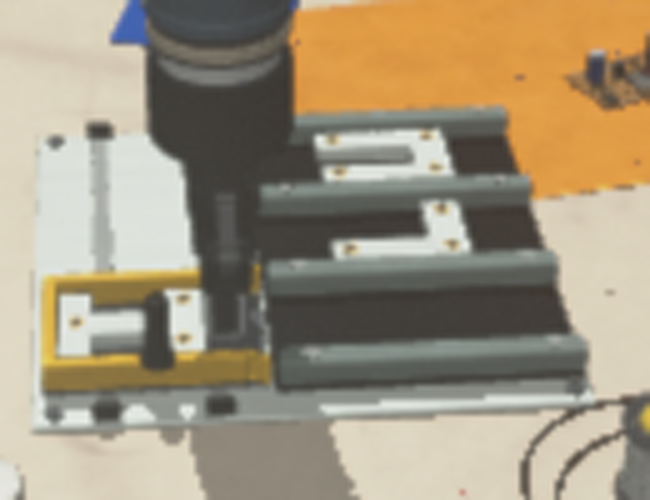

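The bracket is against the end stop, with 9 N on the wrist. Now a last nudge, back off and lift.

>>> drive_tool --series '[0,0,0,0.01,0,0,-1,0,0,0,0.015,0,0,-1,0,0,0,-0.02,0,0,-1,0,0,0,-0.025,0,-0.02,-1,0,0,0,-0.025,0,-0.15,-1,0,0,0,-0.025,0,-0.35,-1,0,0,0,-0.2,0,-0.55,-1,0,0,0,-0.4,0,-0.7,-1]'

```text
time: 10.32
position: [590.5, -102.7, 144.7]
tcp_rot: [-0.122, 3.135, -0.002]
wrist_force: [2.0, -0.5, -0.7]
width: 0.002
```

>>> drive_tool --series '[0,0,0,-0.2,0,0,-1,0,0,0,-0.4,0,0,-1,0,0,0,-0.6,0,0,-1,0,0,0,-0.6,0,0,-1]'

```text
time: 10.65
position: [715.2, -92.6, 144.4]
tcp_rot: [-0.12, 3.133, 0.002]
wrist_force: [-1.1, -0.3, -0.7]
width: 0.0
```

```bash
python3 look.py pics/t6.png; python3 -c "
from h import *
s=bot.grab_frame('side');v=s['pixels'][165:265,265:395,::-1]
a=cv2.resize(v[30:],(0,0),fx=5,fy=5,interpolation=cv2.INTER_CUBIC)
t=cv2.imread('pics/t6.png'); t=t[:, :];t=cv2.resize(t,(650,650))[300:,:]
cv2.imwrite('pics/f6.png',cv2.resize(np.vstack([a,t[:300]]),None,fx=.92,fy=.92))"
```

```text
t 10.65 pos [715.2109 -92.5529 144.3609] board [163.9126 -82.8199] w 0.0 F [-1.0899 -0.3434 -0.677 ]
turn [ 0.0003  0.0021 -0.0008] shift [0. 0. 0.]
yellow board min/max [-121.2649 -121.2247] [ -3.553  -37.8931]
```

View pics/f6.png

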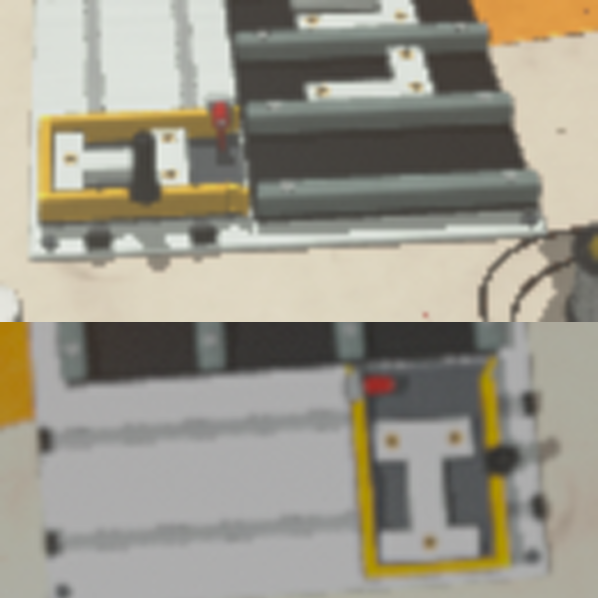

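Run:
```python
from h import *
f=bot.grab_frame('top'); g=f['pixels'].astype(int)
# intensity profile along bracket's centre line, board x from -135 to -20, at pocket y
h=cv2.cvtColor(f['pixels'],cv2.COLOR_RGB2HSV)
for y in(-95,-79,-65):
    xs=np.arange(-130,-20,1.); uv=np.array([proj(f,b2w(x,y,21)) for x in xs],np.float32)
    pr=cv2.remap(f['pixels'],uv[None,:,0],uv[None,:,1],cv2.INTER_LINEAR)[0].astype(int)
    b=pr[:,2]; w=xs[b>125]; print(y,"white",w.min(),w.max(),"end-wall yellow",xs[(pr[:,0]-b>60)][[0,-1]] if ((pr[:,0]-b)>60).any() else None)
```

```text
-95 white -130.0 -35.0 end-wall yellow [-122. -116.]
-79 white -130.0 -35.0 end-wall yellow [-122. -116.]
-65 white -130.0 -34.0 end-wall yellow [-122. -116.]
```

```bash
python3 -c "
from bench import bot
print(bot.sign_off(), bot.state()['time'])"
```

```text
the job is handed in; nothing more can be done
the job is handed in; nothing more can be done
```

The I bracket, which matches the sample on the blue mat, is home in the shuttle pocket with the red keeper flap hanging behind it. I handed the job in after about 10.7 s on the robot's clock.

I gripped the shuttle by its post and moved it from about y = +40 mm to face the right lane. With the fingers shut, I then drew the I bracket down the lane from its rear edge without lifting it, until it met the end stop with 9 N on the wrist. I gave it one small nudge more, backed off, lifted clear and moved away.

**Last checks:**
- **Shuttle:** its pocket is at about y = -79.6 mm, against -80 wanted. The final nudge shifted it by about 2 mm, still inside the 6 mm tolerance.
- **Bracket:** its rear edge measures -34 to -35 mm on the board, against about -34.5 mm for fully home, and it sits square.
- **Flap and the rest:** in the close views the flap hangs down. The U and L brackets showed no change in the views that covered them. I did not look again at the samples or the loose items, but the gripper only worked on the board.

**What disagreed:** the lane walls measured about 5 mm shorter along x than stated, and the fitted wall ends were up to 3 mm off. This did not affect the result. My first try at turning the tool a quarter turn for the draw left joint 7 at 2.659 rad, just under its 2.66 limit, so I turned it back.

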